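# Box up the valve cover and its tray of loose nuts and balls

## Robot

A 7-joint arm with a two-finger parallel gripper is mounted at the origin on the work surface. World frame = base frame: x ahead of the robot, y to its left, z up, the work surface at z = 0. Lengths are in m, angles in rad, forces in N, time in s.
With the tool pointing down it reaches from about 0.425 to 0.925 m from the base axis. Payload 6.8 kg.
Tool frame: the origin (TCP) lies midway between the tips of the shut fingers; the grasp point (between the pads) lies 19 mm behind it; z points along the fingers, y is the direction in which the jaws open and shut (so a half turn about z gives the same grasp; the last joint's range is limited). The gripper opens to 85 mm and grips with 20 to 120 N. Pads are 22 mm wide; open, the fingers measure 114 mm over their backs; the gripper's body (76 mm by 85 mm) begins 54 mm behind the grasp point. The pads swing forward as they close: fully open they stand 13 mm farther back than shut.
Start: joints at [1.18, 0.477, 0.022, 1.555, -0.011, 1.109, -0.083], TCP at [0.188, -0.648, 0.231] pointing down, gripper open.
Joint ranges: [-2.96, 2.96], [-0.34, 2.1], [-1.41, 1.46], [0.24, 2.44], [-1.37, 4.51], [0.17, 1.92], [-2.96, 2.96]. Speed limits (rad/s): [2.39, 2.39, 3.14, 3.14, 3.14, 3.14, 3.14].

## Interface

Orientations are given as a rotation vector (axis times angle).
In Python, from rig import robot gives the robot as it stands. The module is installed in compiled form; this text tells all that it offers.
- The arm moves only by the shell command python3 -m crank 'ROWS' [OPENING] [FORCE]. ROWS is JSON, a list of rows, each a list of 6 numbers: the shift along the tool's x, y, z in mm, then the turn, a rotation vector about the tool's x, y, z in rad. A call has exactly 8 rows; each row shifts and turns the commanded pose from where the row before left it, along the tool's axes as they then stand; what a row does not reach is not made up. A row lasts 1/8 s, in which the tool goes at most 62.5 mm and 10.7 degrees, less where a joint would pass 70% of its speed; a pose out of reach is approached as far as the arm can. A call with a gripper value outside its range is refused whole. OPENING is the opening, from 0 (shut) to 1 (fully open), set as the call begins (- or left out, the last holds). The fingers move at their own pace and stop on an object; FORCE is the grip in N (left out, the last holds). Time passes only in rows, so rows that do not move let the fingers close, or fill a call up. It gives the time, the measured TCP pose, the force and the opening at its end, in the units of the state.
- robot.observe(): the state, without advancing time (a new reading comes with each control period).
- robot.read_camera(name): name is "side" or "top" or "wrist"; returns the picture (400x640x3 uint8, red, green, blue); there is no depth.
- robot.get_calibration(name): a dict with "mtx" (3x3 intrinsics, pixels), "pose" (4x4, takes a point from camera to world coordinates); the wrist camera has in their place "tool_from_camera" (4x4, takes a point from camera to tool coordinates, whose origin is the TCP and whose axes are the flange's). Camera axes: x right, y down, z forward; pixel columns grow to the right and rows downward; lengths in m; the calibration is good to about 2 mm. A picture is of the moment at which its call begins: read the wrist's pose just before it. get_calibration takes no time and is no camera call.
- robot.job_done(): hands the job in, once; it reports no verdict.
The state is a dict: "time_s": time; "joint_positions": joint angles; "qd": joint speeds; "effort": joint torques, N m; "eef_pos": TCP position; "orientation": TCP orientation; "force": force on the tool from outside, world axes, zero at the start; "wrist_torque": the same for the moment, N m; "opening": finger opening in m.
Only numpy, scipy, OpenCV 4.12 (cv2) and the standard library are available. Lean on these libraries where they do the work, as an engineer would, in place of code of your own. Each camera call takes 0.05 s, during which the arm holds its last target. There are 200 camera calls.

## Task

Pack the parts of the stripped valve into the wooden parts box: first tip the cover, which stands on its edge in the box, over with a light push so that it lies on its flat back, boss up. Then lift the open tray of loose nuts and valve balls by its carrying bar, carry it level without spilling any, and set it gently down flat on the box floor beside the cover, all six parts still in it. Leave the bottle, jar, gauge and tin standing where they are.

Things in the scene. Friction and masses are not known exactly. Their poses are not given: they have to be found in the camera images.
- parts_box: open shallow plywood box, 278 x 168 mm outside, 62 mm high, 260 x 150 mm inside, walls 9 mm, floor 8 mm, a hand slot in each short end. Heavy, does not move; at any yaw, left or right of the robot. Origin: centre of its underside; x along its length, y across, z up (inner floor at z = 8 mm).
- cover: cast-aluminium square valve cover, 80 x 80 x 12 mm, four stud holes, a boss on one side, the other side (back) flat; 0.2 to 0.34 kg. It stands loose on one edge in the box, near mid-length, roughly across it, boss towards the box's +x; a push under 1 N near its top tips it. Origin: plate centre (40 mm above the box floor now, 6 mm when lying). x points out of the boss side, y along the plate.
- cover_boss (a point): middle of the end face of the cover's round boss (36 mm across, 12 mm high): 18 mm along the cover's +x from its origin. Axes as the cover's. Uppermost when the cover lies on its flat back.
- tray: open sheet-steel parts tray, 130 x 80 mm, rim 22 mm high, walls and floor 3 mm, with a fixed carrying bar above it, borne by a 24 mm wide upright strip at each short end. 0.26 to 0.42 kg empty, its loose parts 0.13 kg. Origin: centre of its underside; x along its length and bar, y across, z up.
- tray_bar (a point): middle of the tray's carrying bar, 80 mm above the tray's underside; the bar is 12 mm wide (tray y), 12 mm high, and runs 130 mm along tray x. Axes as the tray's.
- nut1: loose M12 hexagon nut in the tray, 19 mm across flats, 10 mm high. Origin: centre of its underside.
- nut2: loose M12 hexagon nut in the tray, 19 mm across flats, 10 mm high. Origin: centre of its underside.
- nut3: loose M12 hexagon nut in the tray, 19 mm across flats, 10 mm high. Origin: centre of its underside.
- nut4: loose M12 hexagon nut in the tray, 19 mm across flats, 10 mm high. Origin: centre of its underside.
- ball1_center (a point): centre of a loose 20 mm steel valve ball in the tray; it rolls freely.
- ball2_center (a point): centre of a loose 20 mm steel valve ball in the tray; it rolls freely.
- bottle: bystander: upright white plastic bottle, 80 mm across, 260 mm high. Origin: centre of its underside. Bottle, jar and gauge stand in any order in a row going away from the robot, between the box and the tray.
- jar: bystander: glass jar of bolts with a dark lid, 72 mm across, 102 mm high. Origin: centre of its underside.
- gauge: bystander: brass pressure gauge lying on its back, 96 mm across, 40 mm high, its stem reaching 71 mm out along its -x. Origin: centre of its underside.
- tin: bystander: grey tin, 72 mm across, 85 mm high, close beside one long side of the tray (its side 69 mm or more from the carrying bar's centre line). Origin: centre of its underside.

How it is judged:
By the outcome, as a careful person would: the job done as asked, in the order asked, and still so for the second after the job is handed in, with the robot touching nothing.
It also fails if it takes over 64 s, if anything falls off the work surface, if the arm or the gripper's body presses on something with over 40 N, if the wrist force passes 120 N, or if a joint passes its speed limit or range.

## Working session

There is one attempt and no reset: what is moved stays moved. The work goes in short steps, Python scripts to look and compute and a shell command to move; the robot and the scene stay as the last step left them, time stands still between calls to the robot, and variables do not carry over. Pictures are saved under pics/ and viewed, about 8 in all and at most 12, crops included, and the job is handed in when it is done.

```bash
mkdir -p pics; cat > h.py <<'E'
import numpy as np, cv2
from rig import robot
from scipy.spatial.transform import Rotation as R
def T(s):
    M=np.eye(4); M[:3,:3]=R.from_rotvec(s["orientation"]).as_matrix(); M[:3,3]=s["eef_pos"]; return M
def snap(name,fn):
    s=robot.observe(); im=robot.read_camera(name); cv2.imwrite("pics/"+fn,im[:,:,::-1]); return s
def campose(name,s=None):
    c=robot.get_calibration(name); P=c["pose"] if name!="wrist" else T(s)@c["tool_from_camera"]
    return np.array(c["mtx"]),np.array(P)
def px2w(name,uv,z,s=None):
    K,P=campose(name,s); d=P[:3,:3]@np.linalg.solve(K,[uv[0],uv[1],1.]); o=P[:3,3]
    return o+d*(z-o[2])/d[2]
def w2px(name,p,s=None):
    K,P=campose(name,s); q=K@(P[:3,:3].T@(np.array(p)-P[:3,3])); return q[:2]/q[2]
E
python3 - <<'E'
from h import *
s=snap("top","top1.png"); snap("side","side1.png")
print({k:np.round(v,3) for k,v in s.items()}); print(T(s).round(3))
for n in("top","side"): print(n,campose(n))
print(robot.get_calibration("wrist"))
E
```

```text
{'time_s': np.float64(0.0), 'joint_positions': array([ 1.18 ,  0.478,  0.022,  1.556, -0.011,  1.109, -0.083]), 'qd': array([ 0.   , -0.001,  0.001, -0.001,  0.001, -0.   ,  0.001]), 'effort': array([-0.0000e+00, -5.9645e+01,  1.6080e+00, -2.8120e+01,  1.2000e-02,
        9.0000e-03, -0.0000e+00]), 'eef_pos': array([ 0.188, -0.648,  0.23 ]), 'orientation': array([-3.108e+00, -4.430e-01,  1.000e-03]), 'force': array([ 0.076,  0.07 , -0.484]), 'wrist_torque': array([-0.02 ,  0.051,  0.005]), 'opening': np.float64(0.085)}
[[ 0.96   0.279 -0.001  0.188]
 [ 0.279 -0.96   0.002 -0.648]
 [-0.    -0.002 -1.     0.23 ]
 [ 0.     0.     0.     1.   ]]
top (array([[453.47414681,   0.        , 319.98851697],
       [  0.        , 453.47414681, 197.6362762 ],
       [  0.        ,   0.        ,   1.        ]]), array([[ 2.27354855e-02, -9.97534546e-01,  6.63922173e-02,
         4.79250190e-01],
       [-9.99741124e-01, -2.26264829e-02,  2.39337582e-03,
         1.99175837e-02],
       [-8.85252698e-04, -6.64294445e-02, -9.97790732e-01,
         1.23297698e+00],
       [ 0.00000000e+00,  0.0000000
[... 283 characters left out ...]
0.49866182,  0.62441613, -0.60119953,  0.61163518],
       [ 0.01078424, -0.68906482, -0.72461946,  0.79289801],
       [ 0.        ,  0.        ,  0.        ,  1.        ]]))
{'mtx': array([[327.86556712,   0.        , 322.67890267],
       [  0.        , 327.86556712, 201.10331917],
       [  0.        ,   0.        ,   1.        ]]), 'tool_from_camera': array([[-5.05595711e-04, -9.66407880e-01, -2.57012750e-01,
         6.47109272e-02],
       [ 9.99999811e-01, -5.78228500e-04,  2.07028497e-04,
        -6.54521371e-05],
       [-3.48686067e-04, -2.57012596e-01,  9.66407990e-01,
        -1.42452390e-01],
       [ 0.00000000e+00,  0.00000000e+00,  0.00000000e+00,
         1.00000000e+00]])}
```

View pics/top1.png

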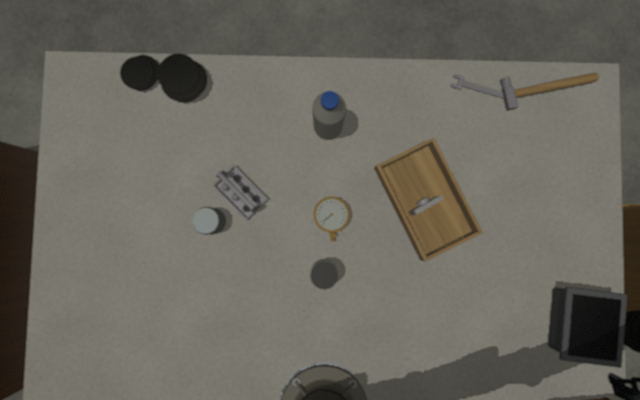

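View pics/side1.png

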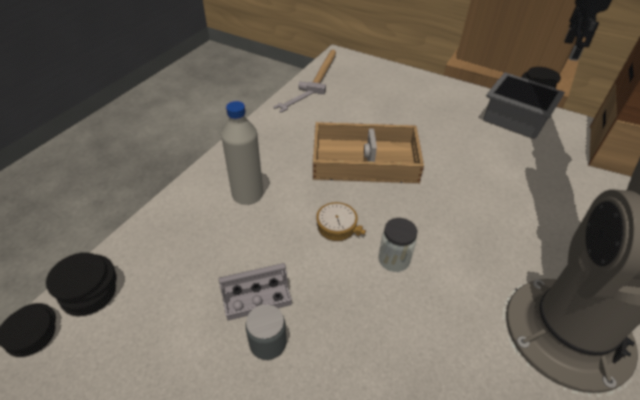

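The top view has the tray at about (243,192), the tin at (208,220), the row of bottle, gauge and jar at x≈330, and the box at (428,200) with the cover at (425,205). I'll enlarge these next.

```bash
python3 - <<'E'
import cv2,numpy as np
a=cv2.imread("pics/top1.png")
def crop(x,y,w,h,k):
    c=cv2.resize(a[y:y+h,x:x+w],None,fx=k,fy=k,interpolation=cv2.INTER_CUBIC); c=cv2.convertScaleAbs(c,alpha=1.4)
    for i in range(0,w,10):
        cv2.line(c,(i*k,0),(i*k,6),(0,0,255),1); 
        if i%20==0: cv2.putText(c,str(x+i),(i*k,16),0,.35,(0,0,255))
    for i in range(0,h,10):
        cv2.line(c,(0,i*k),(6,i*k),(0,0,255),1)
        if i%20==0: cv2.putText(c,str(y+i),(8,i*k+4),0,.35,(0,0,255))
    return c
A=crop(190,150,90,100,4); B=crop(370,130,120,140,4)[:, :432]
H=560;A=cv2.copyMakeBorder(A,0,H-400,0,0,0)
cv2.imwrite("pics/c1.png",np.hstack([A,B]))
E
```

```text
(no output)
```

View pics/c1.png

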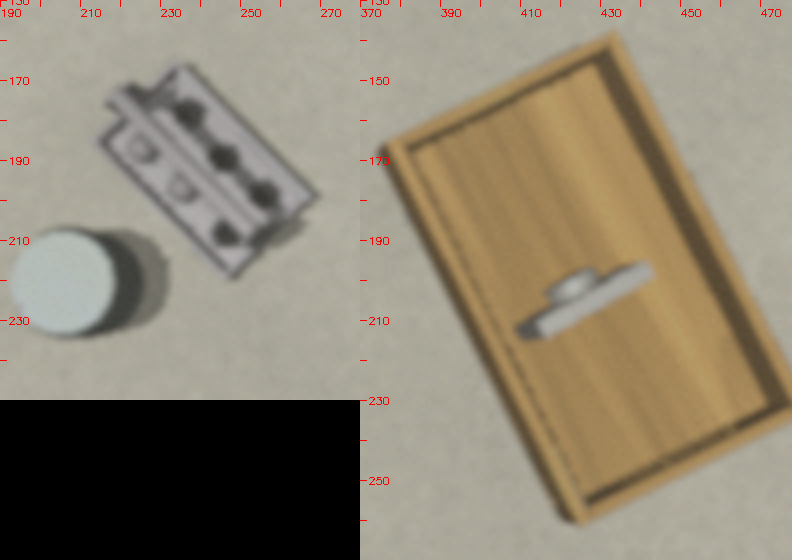

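```bash
python3 - <<'E'
from h import *
f=lambda u,z: px2w("top",u,z)[:2]
box=np.array([f(u,.062) for u in[(376.25,166.25),(433.75,138.75),(480,232),(425,260)]])
tr=np.array([f(u,.022) for u in[(236.25,166.25),(269.5,198.75),(248.75,219.5),(215,185.5)]])
for n,q in(("box",box),("tray",tr)):
    print(n,q.round(4).tolist(),q.mean(0).round(4),[np.linalg.norm(q[i]-q[i-3]).round(3) for i in range(4)],
     [np.degrees(np.arctan2(*(q[(i+1)%4]-q[i])[::-1])).round(1) for i in range(4)])
print("bar",[f(u,.084).round(3) for u in[(219,174),(258,209)]])
p=np.array([f(u,.088) for u in[(416.25,212),(442.5,197.5)]]); print("plate top back edge",p.round(4),np.linalg.norm(p[0]-p[1]),np.degrees(np.arctan2(*(p[0]-p[1])[::-1])))
print("boss", f((422,202),.060).round(3))
for n,u,z in(("jar",(324,273.),.102),("gauge",(331,214),.04),("stem",(334,238),.02),("bottle",(330,100),.26),("tin",(206,220.5),.085)): print(n,f(u,z).round(3))
E
```

```text
box [[0.6422, -0.1216], [0.7179, -0.2706], [0.4779, -0.3911], [0.4031, -0.2501]] [ 0.5603 -0.2584] [np.float64(0.167), np.float64(0.269), np.float64(0.16), np.float64(0.271)] [np.float64(-63.1), np.float64(-153.3), np.float64(118.0), np.float64(28.2)]
tray [[0.6393, 0.2499], [0.5538, 0.1578], [0.4971, 0.2115], [0.5861, 0.305]] [0.569  0.2311] [np.float64(0.126), np.float64(0.078), np.float64(0.129), np.float64(0.077)] [np.float64(-132.9), np.float64(136.6), np.float64(46.4), np.float64(-46.0)]
bar [array([0.61 , 0.281]), array([0.523, 0.179])]
plate top back edge [[ 0.5246 -0.2211]
 [ 0.5628 -0.2872]] 0.07631216927095592 120.03609666374822
boss [ 0.552 -0.242]
jar [0.368 0.008]
gauge [ 0.516 -0.007]
stem [ 0.453 -0.017]
bottle [0.758 0.005]
tin [0.491 0.31 ]
```

```bash
python3 -m crank '[[42,-24.3,0,0,0,0],[42,-24.3,0,0,0,0],[42,-24.3,0,0,0,0],[42,-24.3,0,0,0,0],[42,-24.3,0,0,0,0],[42,-24.3,0,0,0,0],[42,-24.3,0,0,0,0],[42,-24.3,0,0,0,0]]' 0
python3 -m crank '[[42,-24.3,0,0,0,0],[42,-24.3,0,0,0,0],[42,-24.3,0,0,0,0],[42,-24.3,0,0,0,0],[0,0,0,0,0,-0.11],[0,0,0,0,0,-0.11],[0,0,0,0,0,0],[0,0,0,0,0,0]]'
python3 - <<'E'
from h import *
import pickle
s=snap("wrist","w1.png"); pickle.dump(s,open("s1.pkl","wb")); print(s["time_s"],s["force"]); print(T(s).round(4))
E
```

```text
time_s: 1.1
eef_pos: [0.4575, -0.3664, 0.231]
orientation: [-3.11, -0.442, 0.001]
force: [0.1, -1.3, -0.3]
opening: -0.0
time_s: 2.1
eef_pos: [0.5907, -0.2277, 0.2311]
orientation: [-3.044, -0.778, 0.001]
force: [1.0, -0.3, 0.3]
opening: 0.0003
2.1 [ 0.98231241 -0.32965686  0.33438904]
[[ 8.775e-01  4.796e-01 -5.000e-04  5.907e-01]
 [ 4.796e-01 -8.775e-01  2.000e-04 -2.277e-01]
 [-4.000e-04 -4.000e-04 -1.000e+00  2.311e-01]
 [ 0.000e+00  0.000e+00  0.000e+00  1.000e+00]]
```

View pics/w1.png

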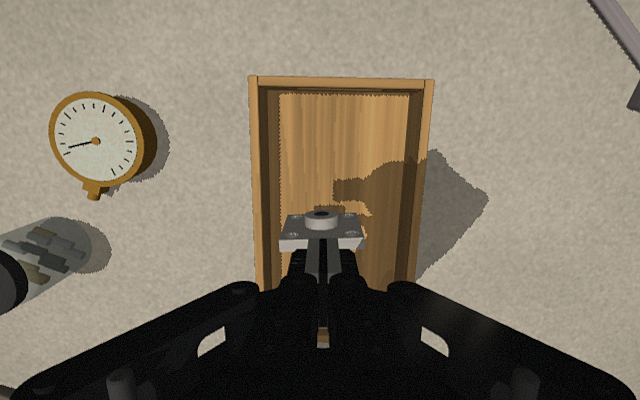

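```bash
python3 - <<'E'
from h import *
import pickle
s=pickle.load(open("s1.pkl","rb")); f=lambda u,z: px2w("wrist",u,z,s)
M=np.linalg.inv(T(s))
for n,u,z in(("rimA",(249,76),.062),("rimB",(434,80),.062),("sideA",(258,290),.062),("sideB",(417,290),.062),("frontL",(280,239),.088),("frontR",(365,237),.088),("backL",(280,251),.088),("backR",(362,250),.088)):
    p=f(u,z); print(n,p.round(4),"tool",(M@np.append(p,1))[:3].round(4))
a=cv2.imread("pics/w1.png")[190:300,230:450]; cv2.imwrite("pics/c2.png",cv2.resize(a,None,fx=3.5,fy=3.5,interpolation=cv2.INTER_CUBIC))
E
```

```text
rimA [ 0.6446 -0.1233  0.062 ] tool [ 0.0974 -0.0657  0.169 ]
rimB [ 0.7209 -0.2701  0.062 ] tool [0.094  0.0997 0.169 ]
sideA [ 0.4563 -0.2229  0.062 ] tool [-0.1156 -0.0686  0.1691]
sideB [ 0.537  -0.3709  0.062 ] tool [-0.1157  0.0999  0.1691]
frontL [ 0.5297 -0.2157  0.088 ] tool [-0.0477 -0.0397  0.1431]
frontR [ 0.5693 -0.2841  0.088 ] tool [-0.0457  0.0392  0.1431]
backL [ 0.519  -0.2211  0.088 ] tool [-0.0597 -0.0401  0.1431]
backR [ 0.5568 -0.2882  0.088 ] tool [-0.0587  0.0368  0.1431]
```

View pics/c2.png

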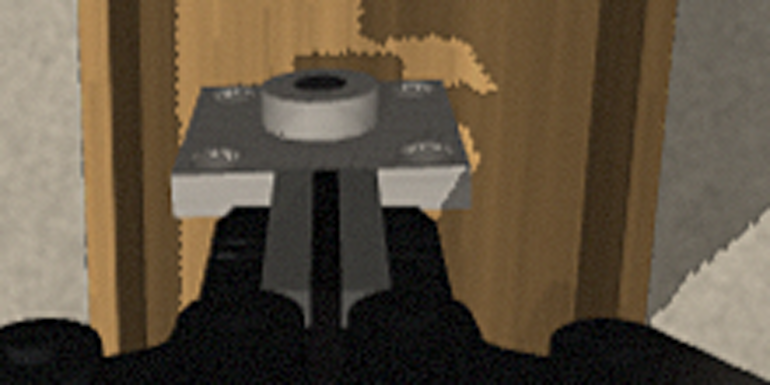

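```bash
python3 -m crank '[[0,0,50,0,0,0],[0,0,50,0,0,0],[0,0,40,0,0,0],[0,0,13,0,0,0],[-15,0,0,0,0,0],[-10,0,0,0,0,0],[-4,0,0,0,0,0],[-4,0,0,0,0,0]]'
python3 -m crank '[[-4,0,0,0,0,0],[-4,0,0,0,0,0],[-4,0,0,0,0,0],[-4,0,0,0,0,0],[-4,0,0,0,0,0],[-4,0,0,0,0,0],[-4,0,0,0,0,0],[0,0,0,0,0,0]]'
python3 -m crank '[[0,0,0,0,0,0],[40,0,0,0,0,0],[30,0,-20,0,0,0],[0,0,-50,0,0,0],[0,0,-50,0,0,0],[0,0,-30,0,0,0],[0,0,0,0,0,0],[0,0,0,0,0,0]]'
python3 - <<'E'
from h import *
import pickle
s=snap("wrist","w2.png"); pickle.dump(s,open("s2.pkl","wb")); print(s["time_s"]); print(T(s).round(4))
E
```

```text
time_s: 3.15
eef_pos: [0.5624, -0.2439, 0.0795]
orientation: [3.042, 0.781, 0.003]
force: [0.0, -0.0, 0.1]
opening: -0.0004
time_s: 4.15
eef_pos: [0.5371, -0.2573, 0.0783]
orientation: [3.043, 0.781, -0.0]
force: [-0.2, -0.5, -0.7]
opening: -0.0001
time_s: 5.15
eef_pos: [0.5983, -0.223, 0.2274]
orientation: [-3.042, -0.782, 0.002]
force: [-0.2, 0.0, -1.0]
opening: -0.0002
5.15
[[ 8.761e-01  4.821e-01 -1.300e-03  5.983e-01]
 [ 4.821e-01 -8.761e-01  4.000e-04 -2.230e-01]
 [-1.000e-03 -9.000e-04 -1.000e+00  2.274e-01]
 [ 0.000e+00  0.000e+00  0.000e+00  1.000e+00]]
```

View pics/w2.png

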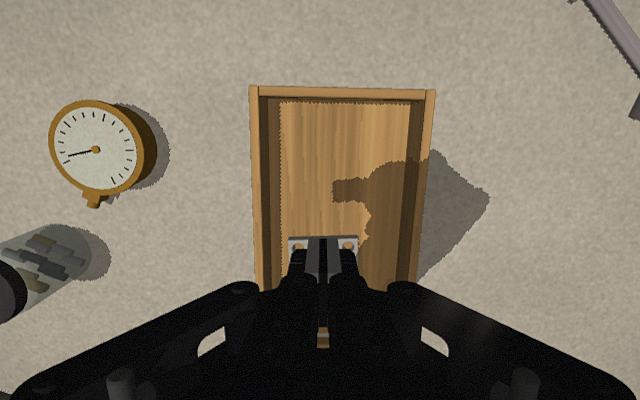

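```bash
python3 -m crank '[[14.1,-43.3,0,0,0,0],[14.1,-43.3,0,0,0,0],[14.1,-43.3,0,0,0,0],[14.1,-43.3,0,0,0,0],[14.1,-43.3,0,0,0,0],[14.1,-43.3,0,0,0,0],[14.1,-43.3,0,0,0,0],[14.1,-43.3,0,0,0,0]]' 0.6
python3 -m crank '[[14.1,-43.3,0,0,0,0],[0,0,0,0,0,-0.103],[0,0,0,0,0,-0.103],[0,0,0,0,0,-0.103],[0,0,0,0,0,0],[0,0,0,0,0,0],[0,0,0,0,0,0],[0,0,0,0,0,0]]'
python3 - <<'E'
from h import *
import pickle
s2=pickle.load(open("s2.pkl","rb"))
print([px2w("wrist",u,.02,s2).round(4) for u in((289,237),(358,237))])
s=snap("wrist","w3.png"); pickle.dump(s,open("s3.pkl","wb")); print(s["time_s"],s["opening"]); print(T(s).round(4))
snap("top","t3.png")
a=cv2.imread("pics/w3.png"); b=cv2.resize(cv2.imread("pics/t3.png")[130:265,365:490],None,fx=2.96,fy=2.96,interpolation=cv2.INTER_CUBIC)[:400]
b=cv2.resize(b,(160,173)); a[0:173,480:640]=b
cv2.imwrite("pics/c3.png",a)
E
```

```text
time_s: 6.2
eef_pos: [0.5296, 0.1358, 0.2269]
orientation: [-3.043, -0.781, 0.004]
force: [0.4, -0.6, 0.3]
opening: 0.0512
time_s: 7.2
eef_pos: [0.5223, 0.1794, 0.2283]
orientation: [2.887, 1.24, -0.0]
force: [-0.1, -0.3, 0.3]
opening: 0.0511
[array([ 0.5177, -0.2233,  0.02  ]), array([ 0.5555, -0.2921,  0.02  ])]
7.2 0.05106718764145719
[[ 6.886e-01  7.252e-01 -0.000e+00  5.223e-01]
 [ 7.252e-01 -6.886e-01 -1.000e-04  1.794e-01]
 [-1.000e-04  0.000e+00 -1.000e+00  2.283e-01]
 [ 0.000e+00  0.000e+00  0.000e+00  1.000e+00]]
```

View pics/c3.png

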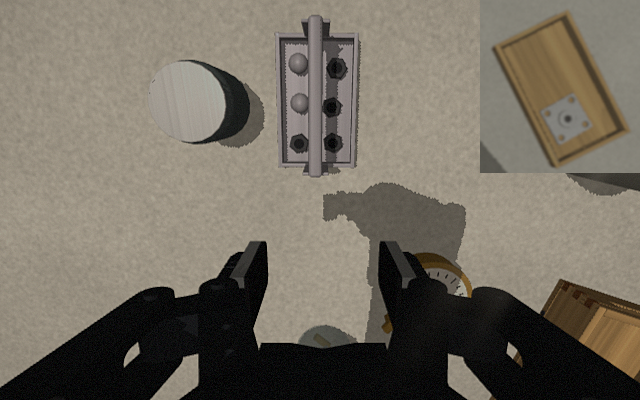

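```bash
python3 - <<'E'
from h import *
import pickle
s=pickle.load(open("s3.pkl","rb")); M=np.linalg.inv(T(s))
t=lambda u,z: (M@np.append(px2w("wrist",u,z,s),1))[:3].round(4)
for n,u,z in(("barfar",(316,15.5),.086),("barnear",(315.5,176),.086),("r1",(275.5,33.5),.022),("r2",(358.5,33.5),.022),("r3",(356.5,167),.022),("r4",(279,167.5),.022)): print(n,t(u,z),px2w("wrist",u,z,s).round(4))
a=cv2.imread("pics/w3.png")[5:185,265:375]; cv2.imwrite("pics/c4.png",cv2.resize(a,None,fx=3.3,fy=3.3,interpolation=cv2.INTER_CUBIC))
E
```

```text
barfar [ 0.139  -0.0052  0.1422] [0.6142 0.2838 0.086 ]
barnear [ 0.0119 -0.0064  0.1423] [0.5258 0.1924 0.086 ]
r1 [ 0.14   -0.0456  0.2062] [0.5855 0.3123 0.022 ]
r2 [0.14   0.0348 0.2062] [0.6438 0.2569 0.022 ]
r3 [0.0097 0.0362 0.2063] [0.5552 0.1615 0.022 ]
r4 [ 0.0092 -0.0468  0.2063] [0.4947 0.2183 0.022 ]
```

View pics/c4.png

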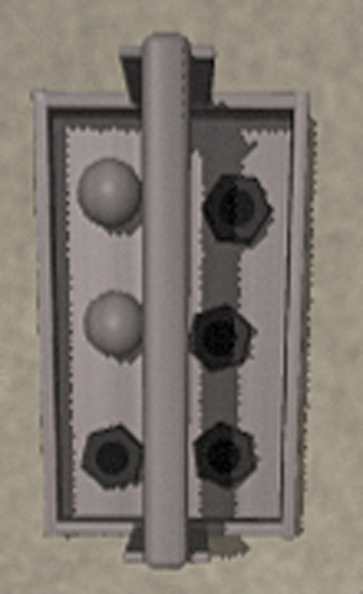

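```bash
python3 -m crank '[[38,-3,0,0,0,0],[37,-2.7,0,0,0,0],[0,0,40,0,0,0],[0,0,45,0,0,0],[0,0,40,0,0,0],[0,0,30,0,0,0],[0,0,13,0,0,0],[0,0,0,0,0,0]]' 0.6
python3 -m crank '[[0,0,0,0,0,0],[0,0,0,0,0,0],[0,0,0,0,0,0],[0,0,0,0,0,0],[0,0,0,0,0,0],[0,0,0,0,0,0],[0,0,0,0,0,0],[0,0,0,0,0,0]]' 0 70
python3 -m crank '[[0,0,-2,0,0,0],[0,0,-4,0,0,0],[0,0,-6,0,0,0],[0,0,-8,0,0,0],[0,0,-8,0,0,0],[0,0,-6,0,0,0],[0,0,-3,0,0,0],[0,0,0,0,0,0]]'
```

```text
time_s: 8.3
eef_pos: [0.5696, 0.2376, 0.06]
orientation: [2.886, 1.24, -0.002]
force: [0.2, -0.5, 0.8]
opening: 0.0512
time_s: 9.3
eef_pos: [0.5702, 0.2384, 0.0613]
orientation: [-2.886, -1.241, -0.002]
force: [-3.0, 1.0, 7.0]
opening: 0.0107
time_s: 10.3
eef_pos: [0.5699, 0.2377, 0.0975]
orientation: [2.886, 1.24, 0.001]
force: [0.3, 0.6, -3.5]
opening: 0.0108
```

```bash
python3 -m crank '[[0,0,-4,0,0,0],[0,0,-9,0,0,0],[0,0,-12,0,0,0],[0,0,-14,0,0,0],[0,0,-14,0,0,0],[0,0,-12,0,0,0],[0,0,-7,0,0,0],[0,0,-3,0,0,0]]'
python3 - <<'E'
from h import *
import pickle
s=snap("wrist","w5.png"); snap("side","s5.png"); print(s["time_s"],s["force"],s["wrist_torque"])
a=cv2.imread("pics/w5.png"); b=cv2.imread("pics/s5.png")[180:380,180:380]
cv2.imwrite("pics/c5.png",np.hstack([a[:,140:500],cv2.resize(b,(400,400),interpolation=cv2.INTER_CUBIC)]))
E
```

```text
time_s: 11.3
eef_pos: [0.5698, 0.2378, 0.1727]
orientation: [2.886, 1.24, 0.001]
force: [-0.7, 0.1, -3.8]
opening: 0.0107
11.3 [-0.7237459   0.10038392 -3.82519458] [ 0.00711399  0.00576863 -0.01632565]
```

View pics/c5.png

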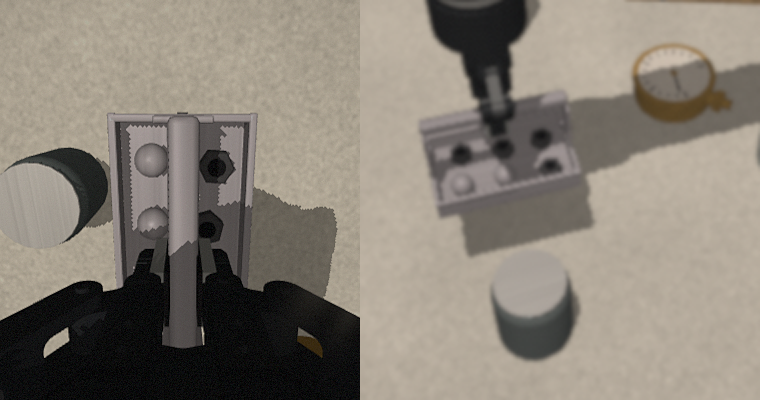

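The tray is level with all six parts in it. Now I'll turn it.

```bash
python3 -m crank '[[0,0,0,0,0,-0.03],[0,0,0,0,0,-0.06],[0,0,0,0,0,-0.08],[0,0,0,0,0,-0.09],[0,0,0,0,0,-0.09],[0,0,0,0,0,-0.09],[0,0,0,0,0,-0.09],[0,0,0,0,0,-0.09]]'
python3 -m crank '[[0,0,0,0,0,-0.09],[0,0,0,0,0,-0.09],[0,0,0,0,0,-0.09],[0,0,0,0,0,-0.09],[0,0,0,0,0,-0.09],[0,0,0,0,0,-0.08],[0,0,0,0,0,-0.06],[0,0,0,0,0,-0.033]]'
python3 - <<'E'
from h import *
s=robot.observe(); M=T(s); print(M.round(4),s["joint_positions"].round(2))
print((M[:3,:3].T@(np.array([.6113,-.233,M[2,3]])-M[:3,3])*1000).round(1))
E
```

```text
time_s: 12.4
eef_pos: [0.5695, 0.2375, 0.1717]
orientation: [-2.366, -2.066, 0.001]
force: [0.9, 0.7, -3.5]
opening: 0.0108
time_s: 13.4
eef_pos: [0.5696, 0.2374, 0.1718]
orientation: [-1.622, -2.69, 0.001]
force: [0.1, 0.5, -4.8]
opening: 0.0105
[[-4.669e-01  8.843e-01 -8.000e-04  5.696e-01]
 [ 8.843e-01  4.669e-01 -3.000e-04  2.374e-01]
 [ 1.000e-04 -8.000e-04 -1.000e+00  1.718e-01]
 [ 0.000e+00  0.000e+00  0.000e+00  1.000e+00]] [ 0.02  0.54 -0.71  1.72  0.4   1.03 -0.34]
[-4.355e+02 -1.828e+02  1.000e-01]
```

```bash
python3 -m crank '[[-6,-2.5,0,0,0,0],[-12,-5,0,0,0,0],[-18,-7.6,0,0,0,0],[-20.2,-8.5,0,0,0,0],[-20.2,-8.5,0,0,0,0],[-20.2,-8.5,0,0,0,0],[-20.2,-8.5,0,0,0,0],[-20.2,-8.5,0,0,0,0]]'
python3 -m crank '[[-20.2,-8.5,0,0,0,0],[-20.2,-8.5,0,0,0,0],[-20.2,-8.5,0,0,0,0],[-20.2,-8.5,0,0,0,0],[-20.2,-8.5,0,0,0,0],[-20.2,-8.5,0,0,0,0],[-20.2,-8.5,0,0,0,0],[-20.2,-8.5,0,0,0,0]]'
python3 -m crank '[[-20.2,-8.5,0,0,0,0],[-20.2,-8.5,0,0,0,0],[-20.2,-8.5,0,0,0,0],[-20.2,-8.5,0,0,0,0],[-20.2,-8.5,0,0,0,0],[-18,-7.6,0,0,0,0],[-12,-5,0,0,0,0],[-6,-2.1,0,0,0,0]]'
python3 -m crank '[[0,0,2,0,0,0],[0,0,5,0,0,0],[0,0,8,0,0,0],[0,0,8,0,0,0],[0,0,5,0,0,0],[0,0,2,0,0,0],[0,0,0,0,0,0],[0,0,0,0,0,0]]'
python3 - <<'E'
from h import *
import pickle
s=snap("wrist","w6.png"); pickle.dump(s,open("s6.pkl","wb")); M=T(s); print(s["time_s"]); print(M.round(4))
# predicted box corners & tray corners
a=cv2.imread("pics/w6.png")
y=np.radians(27.7); ex=np.array([np.cos(y),np.sin(y),0]); ey=np.array([-ex[1],ex[0],0]); c=np.array([.56,-.26,0])
P=[c+sx*.139*ex+sy*.084*ey+[0,0,.062] for sx,sy in((1,1),(-1,1))]
print("rim outer pred",[w2px("wrist",p,s).round(0) for p in P])
Q=[c+sx*.130*ex+sy*.075*ey+[0,0,.062] for sx,sy in((1,1),(-1,1))]
print("rim inner pred",[w2px("wrist",p,s).round(0) for p in Q])
z=M[2,3]-.061
t=[M[:3,3]*[1,1,0]+M[:3,0]*.065+sy*M[:3,1]*.04+[0,0,z+.022] for sy in(1,-1)]
print("tray rim pred",[w2px("wrist",p,s).round(0) for p in t],z)
cv2.imwrite("pics/c6.png",cv2.resize(a[:,120:520],(800,800),interpolation=cv2.INTER_CUBIC)[:600])
E
```

```text
time_s: 14.4
eef_pos: [0.5826, 0.0875, 0.1723]
orientation: [1.626, 2.688, -0.001]
force: [1.2, 0.4, -3.9]
opening: 0.0104
time_s: 15.4
eef_pos: [0.5972, -0.0871, 0.1723]
orientation: [1.626, 2.688, -0.001]
force: [0.7, -0.9, -3.6]
opening: 0.0105
time_s: 16.4
eef_pos: [0.6106, -0.2337, 0.1722]
orientation: [-1.625, -2.688, -0.0]
force: [0.1, 0.1, -4.3]
opening: 0.0107
time_s: 17.4
eef_pos: [0.6109, -0.2329, 0.1426]
orientation: [1.624, 2.689, 0.0]
force: [0.3, 0.4, -3.6]
opening: 0.0108
17.4
[[-4.653e-01  8.852e-01  6.000e-04  6.109e-01]
 [ 8.852e-01  4.653e-01 -2.000e-04 -2.329e-01]
 [-4.000e-04  4.000e-04 -1.000e+00  1.426e-01]
 [ 0.000e+00  0.000e+00  0.000e+00  1.000e+00]]
rim outer pred [array([450.,  84.]), array([17., 84.])]
rim inner pred [array([434.,  98.]), array([34., 98.])]
tray rim pred [array([398., 114.]), array([248., 114.])] 0.08161970380825101
```

View pics/c6.png

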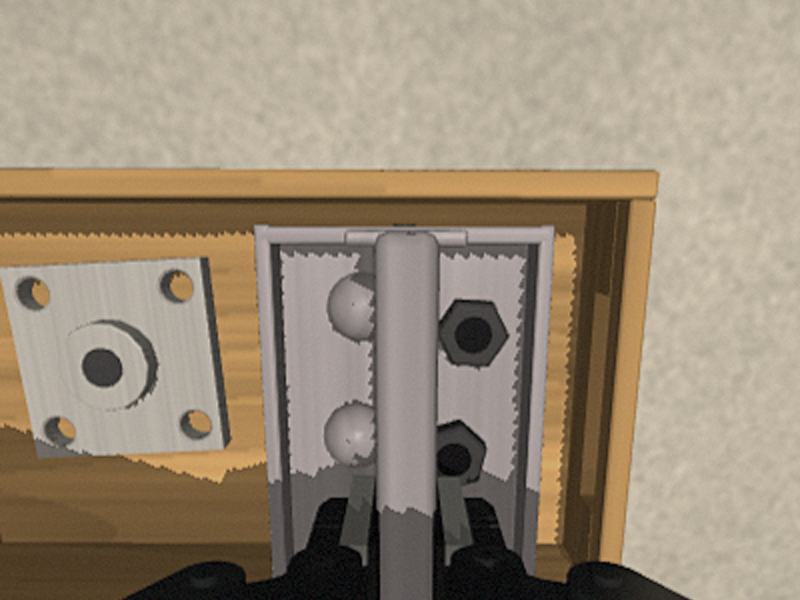

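```bash
python3 -m crank '[[-1,0,3,0,0,0],[0,0,7,0,0,0],[0,0,10,0,0,0],[0,0,11,0,0,0],[0,0,11,0,0,0],[0,0,10,0,0,0],[0,0,7,0,0,0],[0,0,4,0,0,0]]'
python3 -m crank '[[0,0,2,0,0,0],[0,0,1.5,0,0,0],[0,0,1.5,0,0,0],[0,0,1,0,0,0],[0,0,1,0,0,0],[0,0,1,0,0,0],[0,0,0,0,0,0],[0,0,0,0,0,0]]'
```

```text
time_s: 18.45
eef_pos: [0.611, -0.2337, 0.0788]
orientation: [-1.624, -2.689, 0.0]
force: [0.8, 0.2, -3.4]
opening: 0.0105
time_s: 19.45
eef_pos: [0.6111, -0.2338, 0.0713]
orientation: [1.624, 2.689, -0.0]
force: [-0.4, -0.1, -4.1]
opening: 0.0104
```

```bash
python3 -m crank '[[0,0,0.5,0,0,0],[0,0,0.5,0,0,0],[0,0,0.5,0,0,0],[0,0,0.5,0,0,0],[0,0,0,0,0,0],[0,0,0,0,0,0],[0,0,0,0,0,0],[0,0,0,0,0,0]]'
```

```text
time_s: 20.45
eef_pos: [0.6111, -0.2339, 0.0696]
orientation: [1.624, 2.689, -0.0]
force: [-3.1, -0.3, 3.5]
opening: 0.0109
```

```bash
python3 -m crank '[[0,0,0,0,0,0],[0,0,0,0,0,0],[0,0,0,0,0,0],[0,0,0,0,0,0],[0,0,0,0,0,0],[0,0,0,0,0,0],[0,0,0,0,0,0],[0,0,0,0,0,0]]' 0.5 20
python3 -m crank '[[0,0,-5,0,0,0],[0,0,-15,0,0,0],[0,0,-25,0,0,0],[0,0,-35,0,0,0],[0,0,-35,0,0,0],[0,0,-35,0,0,0],[0,0,-20,0,0,0],[0,0,0,0,0,0]]'
python3 - <<'E'
from h import *
s=snap("wrist","w7.png"); snap("side","s7.png"); print(s["time_s"],s["force"])
a=cv2.imread("pics/w7.png"); b=cv2.imread("pics/s7.png")[90:290,220:430]
cv2.imwrite("pics/c7.png",np.hstack([a[:,100:480],cv2.resize(b,(420,400),interpolation=cv2.INTER_CUBIC)]))
E
```

```text
time_s: 21.45
eef_pos: [0.6111, -0.2338, 0.0693]
orientation: [1.624, 2.689, 0.0]
force: [-0.1, -0.1, 0.2]
opening: 0.0426
time_s: 22.45
eef_pos: [0.612, -0.2338, 0.2411]
orientation: [1.623, 2.686, 0.001]
force: [-0.2, -0.5, -1.0]
opening: 0.0425
22.45 [-0.20244083 -0.51056962 -0.97096892]
```

View pics/c7.png

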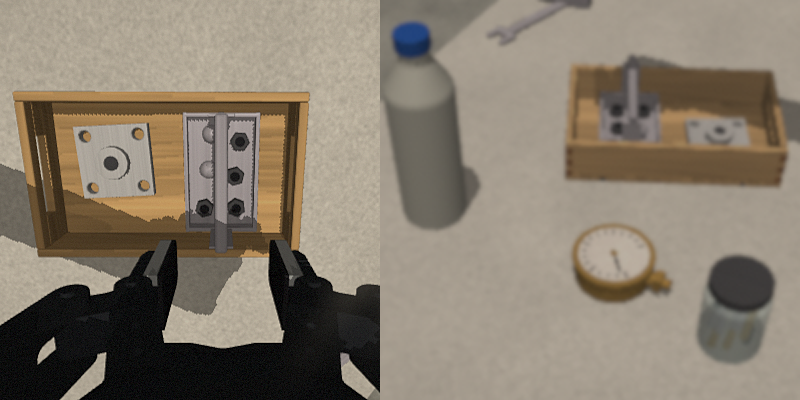

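The tray is flat on the box floor beside the cover. All six parts are in it, the cover lies boss up, and the gripper is clear.

```bash
python3 -c "
from rig import robot
robot.job_done()"
```

```text
the job is handed in; nothing more can be done
```

The job is done and handed in at about 22.5 s of the 64 s allowed; no verdict was reported.

- **Cover:** I tipped it with shut fingers against the upper part of its boss side. It now lies on its back, boss up, turned a few degrees from square with the box.
- **Tray:** I gripped it by the bar at 70 N, carried it level and turned it across the box. I lowered it until the wrist force went from about -4 N to +3.5 N, then let go and rose clear.

**Last checks:**
- The wrist and side pictures show the tray flat on the box floor, an estimated 35 mm from the cover and 10 mm from each side wall. All four nuts and both balls are in it.
- In the same pictures the bottle, jar and gauge stand upright, and the arm kept clear of them on the way. I did not measure their positions again.
- The tin last appeared, upright, in the picture after the lift; the final pictures don't show it.
- After release the force reading was about 1 N, the same as with the hand empty, and no check failed or disagreed.

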